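Lay two sample tubes on the sloped V-notch rest

TASK

Lay the two capped sample tubes that lie loose on the worktop in the sloped rest, one in each pair of V-notches, so that each is cradled along the slope by both notched plates and cannot roll, with its cap at the raised end, beyond the upper plate. Lower them into the notches instead of dropping them, let go, and leave the timer, the calculator and the marker where they are.

Things in the scene. Friction and masses are not known exactly. Their poses are not given: they have to be found in the camera images.
- tube_a: Rigid closed round sample tube A, loose on the worktop (both alike): 106 mm long, about 22 g, body 13 mm in diameter, a cap at one end 17 mm in diameter and 23 mm long. Origin on its axis at mid-length; x along it to the cap (foot at x = -53 mm, cap x = +30 to +53 mm); y, z may point any way round it. As it lies, its axis is 7 to 8 mm above the worktop. It can roll.
- tube_a_cap (a point): The centre of the outer end face of tube A's cap, on the tube's axis, 53 mm from mid-length.
- tube_b: Rigid closed round sample tube B, loose on the worktop (both alike): 106 mm long, about 22 g, body 13 mm in diameter, a cap at one end 17 mm in diameter and 23 mm long. Origin on its axis at mid-length; x along it to the cap (foot at x = -53 mm, cap x = +30 to +53 mm); y, z may point any way round it. As it lies, its axis is 7 to 8 mm above the worktop. It can roll.
- tube_b_cap (a point): The centre of the outer end face of tube B's cap, on the tube's axis, 53 mm from mid-length.
- cradle: Sloped, fixed upper part of the rest: a metal deck with two grey notched plates standing square to the slope. x up the slope (32 degrees above level, roughly away from the robot), y across it, z square out of it. Origin 75 mm above the worktop, midway between the two pairs of V-notches, level with the axes of seated tubes. The deck's surface is at z = -40 mm.
- tube_rest: The foot of the rest, fixed to the worktop: 160 mm wide in y, from x = -31 to +75 mm; the whole rest is about 90 mm high. Origin on the worktop below the cradle's origin, z up.
- groove_pos (a point): Where the middle of a tube seated in the +y pair of notches belongs: x = 0, y = +35 mm, z = 0 in the cradle's frame. The tube's axis then runs along the cradle's x. From here a tube has 10 mm to slide down before its cap meets the upper plate; friction holds it; beyond 16 mm up the slope its foot leaves the lower plate.
- groove_neg (a point): Where the middle of a tube seated in the -y pair of notches belongs: x = 0, y = -35 mm, z = 0 in the cradle's frame. The tube's axis then runs along the cradle's x. From here a tube has 10 mm to slide down before its cap meets the upper plate; friction holds it; beyond 16 mm up the slope its foot leaves the lower plate.
- plate_low (a point): Middle of the lower plate, x = -37 mm, y = z = 0 in the cradle's frame. The plate is 6 mm thick, 150 mm wide, with two 90 degree V-notches (28 mm wide at the top, 14 mm deep, bottoms at z = -9 mm, top edge z = +5 mm). 48 mm are free between the two plates.
- plate_up (a point): Middle of the upper plate, x = +17 mm, y = z = 0 in the cradle's frame. The plate is 6 mm thick, 150 mm wide, with two 90 degree V-notches (28 mm wide at the top, 14 mm deep, bottoms at z = -9 mm, top edge z = +5 mm). 48 mm are free between the two plates.
- timer: Bench timer, 62 x 66 x 18 mm, a bystander beyond the tubes; origin at the centre of its underside.
- calculator: Pocket calculator, 140 x 78 x 14 mm, a bystander beyond the tubes; origin at the centre of its underside.
- marker: Marker pen, 138 mm long, 17 mm thick, a bystander on the right; origin at the centre of its underside, y along it.

How it is judged:
At the end, for the whole second after the job is handed in: One tube in each pair of V-notches (either way): middle at most 13 mm down or 16 mm up the slope from its place, within 6 mm sideways and 5 mm in height, axis within 0.12 rad of the groove, cap up the slope; both at rest and not touched by the fingers ((((x of tube_a in the frame of cradle between -0.013 and 0.016 m and y of tube_a in the frame of cradle between 0.029 and 0.041 m and z of tube_a in the frame of cradle between -0.005 and 0.005 m and x of tube_a_cap in the frame of cradle above 0.03 m and angle between the x axis of tube_a and the x axis of cradle, either way round below 0.12 rad) and (x of tube_b in the frame of cradle between -0.013 and 0.016 m and y of tube_b in the frame of cradle between -0.041 and -0.029 m and z of tube_b in the frame of cradle between -0.005 and 0.005 m and x of tube_b_cap in the frame of cradle above 0.03 m and angle between the x axis of tube_b and the x axis of cradle, either way round below 0.12 rad)) or ((x of tube_a in the frame of cradle between -0.013 and 0.016 m and y of tube_a in the frame of cradle between -0.041 and -0.029 m and z of tube_a in the frame of cradle between -0.005 and 0.005 m and x of tube_a_cap in the frame of cradle above 0.03 m and angle between the x axis of tube_a and the x axis of cradle, either way round below 0.12 rad) and (x of tube_b in the frame of cradle between -0.013 and 0.016 m and y of tube_b in the frame of cradle between 0.029 and 0.041 m and z of tube_b in the frame of cradle between -0.005 and 0.005 m and x of tube_b_cap in the frame of cradle above 0.03 m and angle between the x axis of tube_b and the x axis of cradle, either way round below 0.12 rad))) and linear speed of each of tube_a, tube_b below 0.02 m/s and angular speed of each of tube_a, tube_b below 0.3 rad/s and contact force between the fingers and tube_a below 0.05 N and contact force between the fingers and tube_b below 0.05 N).
It fails at once if tube A is dropped or flung: it moves faster than 0.7 m/s while the fingers are not touching it (linear speed of tube_a above 0.7 m/s and contact force between the fingers and tube_a below 0.02 N).
It fails at once if tube B is dropped or flung: it moves faster than 0.7 m/s while the fingers are not touching it (linear speed of tube_b above 0.7 m/s and contact force between the fingers and tube_b below 0.02 N).
It fails at once if the timer is shifted by more than 30 mm (distance of timer from where it was at the start of the episode above 0.03 m).
It fails at once if the calculator is shifted by more than 30 mm (distance of calculator from where it was at the start of the episode above 0.03 m).
It fails at once if the marker is shifted by more than 30 mm (distance of marker from where it was at the start of the episode above 0.03 m).
It also fails if it takes over 58 s, if anything falls off the work surface, if the arm or the gripper's body presses on something with over 40 N, if the wrist force passes 120 N, or if a joint passes its speed limit or range.

ROBOT

A 6-joint arm with a two-finger parallel gripper is mounted at the origin on a cart in front of the work surface, level with it; the furniture and walls round the work are solid. World frame = base frame: x ahead of the robot, y to its left, z up, the work surface at z = 0. Lengths are in m, angles in rad, forces in N, time in s.
With the tool pointing down it reaches from about 0.25 to 0.775 m from the base axis. Payload 4 kg.
Tool frame: the origin (TCP) lies midway between the tips of the shut fingers; the grasp point (between the pads) lies 19 mm behind it (robot.tcp_to_grasp is the distance from the TCP to the grasp point, in m); z points along the fingers, x is the direction in which the jaws open and shut, and the axes are right-handed (so a half turn about z gives the same grasp; the last joint's range is limited). The gripper opens to 94 mm and grips with 3 to 60 N. Pads are 16 mm wide; open, the fingers measure 119 mm over their backs; the gripper's body (75 mm by 177 mm) begins 78 mm behind the grasp point.
Start: joints at [1.11, 0.087, 1.371, -0, 1.684, -0.103], TCP at [0.193, 0.515, 0.206] pointing down, gripper open.
Joint ranges: [-3.1, 3.1], [-0.76, 2.03], [0.27, 2.55], [-1.08, 4.22], [0.17, 2.65], [-2.57, 2.57]. Speed limits (rad/s): [2.79, 2.79, 3.14, 3.14, 3.14, 3.14].

INTERFACE

Orientations are given as [roll, pitch, yaw] about the fixed x, y, z axes, in that order (R = Rz(yaw) Ry(pitch) Rx(roll)).
In Python, from bench import get_obs, vision, robot gives the robot as it stands.
- The arm moves only by the tool servo_tool, never from a script. Its argument "targets" is text: rows parted by semicolons, each of 7 numbers parted by spaces: the opening, from 0 (shut) to 1 (fully open), then the shift along the tool's x, y, z as a fraction of full scale, then the turn, a rotation vector about the tool's x, y, z as a fraction of full scale. A call has 1 to 12 rows; each row is the pose to reach, as a shift and turn from the pose commanded when the call began, along the tool's axes at that moment, turning the shorter way round; what a row does not reach only later rows make up. Full scale, the value 1, is 0.25 m for a shift and pi rad for a turn. A row lasts 1/12 s, in which the tool goes at most 41.7 mm and 7.16 degrees, less where a joint would pass 70% of its speed; a pose out of reach is approached as far as the arm can. A call with a number of a shift or a turn outside -1 to 1 is refused whole. A call with a gripper value outside its range is refused whole. The fingers move at their own pace and stop on an object; the grip force is fixed at half the most. Time passes only in rows, so rows that repeat a pose let the fingers close. It gives the time, the measured TCP pose, the force and the opening at its end, in the units of the state.
- get_obs(): the state, without advancing time (a new reading comes with each control period).
- vision.snapshot(name): name is "side" or "top"; returns a dict with "image" (384x512x3 uint8, red, green, blue), "mtx" (3x3 intrinsics, pixels), "world_from_camera" (4x4, takes a point from camera to world coordinates). Camera axes: x right, y down, z forward; pixel columns grow to the right and rows downward; lengths in m; the calibration is good to about 2 mm. A picture is of the moment at which its call begins. There is no depth.
- robot.close_job(): hands the job in, once; it reports no verdict.
The state is a dict: "time": time; "joint_positions": joint angles; "qvel": joint speeds; "joint_torque": joint torques, N m; "tool_pos": TCP position; "ee_rot": TCP orientation; "wrist_force": force on the tool from outside, world axes, zero at the start; "wrist_torque": the same for the moment, N m; "width": finger opening in m.
Only numpy, scipy, OpenCV 4.12 (cv2) and the standard library are available. Lean on these libraries where they do the work, as an engineer would, in place of code of your own. Each camera call takes 0.05 s, during which the arm holds its last target.

## Working session

There is one attempt and no reset: what is moved stays moved. The work goes in short steps, Python scripts to look and compute and a tool call to move; the robot and the scene stay as the last step left them, time stands still between calls to the robot, and variables do not carry over. Pictures are saved under pics/ and viewed, and the job is handed in when it is done.

Besides the shell and the picture viewer there is one more tool, called by a JSON object that holds its "method" and its "body". servo_tool: Moves the arm, as the interface text tells. Its arguments: {"type":"object","properties":{"targets":{"type":"string"}},"required":["targets"]}

```bash
ls; mkdir -p pics
python3 - <<'E'
from bench import get_obs, vision, robot
import cv2, numpy as np
print(get_obs())
for n in("side","top"):
    s=vision.snapshot(n); cv2.imwrite(f"pics/{n}0.png",s["image"][:,:,::-1]); print(n,s["mtx"].round(1).tolist(),s["world_from_camera"].round(4).tolist())
    np.savez(f"{n}0.npz",**s)
print(robot.tcp_to_grasp)
E
```

```text
pics
{'time': 0.0, 'joint_positions': array([ 1.10986189e+00,  8.79455886e-02,  1.37226371e+00,  1.44978624e-05,
        1.68359717e+00, -1.03079270e-01]), 'qvel': array([-0.00046813,  0.00096335,  0.00082401, -0.00122973,  0.00079665,
       -0.00010569]), 'joint_torque': array([-1.01247748e-03, -3.40198588e+01, -3.02425110e+01,  7.17206905e-02,
        3.34200100e-02, -1.81768596e-04]), 'tool_pos': array([0.1923868 , 0.51466152, 0.20430453]), 'ee_rot': array([-3.14135053e+00,  2.20058373e-03,  1.21294304e+00]), 'wrist_force': array([-0.14580339, -0.28143356, -0.36738951]), 'wrist_torque': array([0.04883448, 0.03336324, 0.00163279]), 'width': 0.09411822265941959}
side [[355.0, 0.0, 252.8], [0.0, 355.0, 189.8], [0.0, 0.0, 1.0]] [[0.828, -0.3096, 0.4675, 0.0912], [-0.5606, -0.4744, 0.6787, -0.5967], [0.0116, -0.8241, -0.5664, 0.6267], [0.0, 0.0, 0.0, 1.0]]
top [[430.5, 0.0, 248.1], [0.0, 430.5, 191.8], [0.0, 0.0, 1.0]] [[0.0236, -0.9958, 0.0888, 0.4419], [-0.9996, -0.0248, -0.0117, 0.0301], [0.0139, -0.0885, -0.996, 1.1984], [0.0, 0.0, 0.0, 1.0]]
0.0188
```

View pics/top0.png

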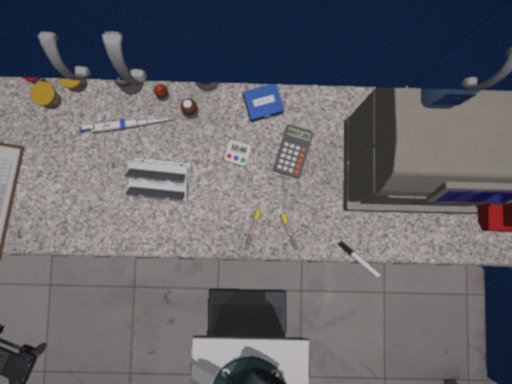

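View pics/side0.png

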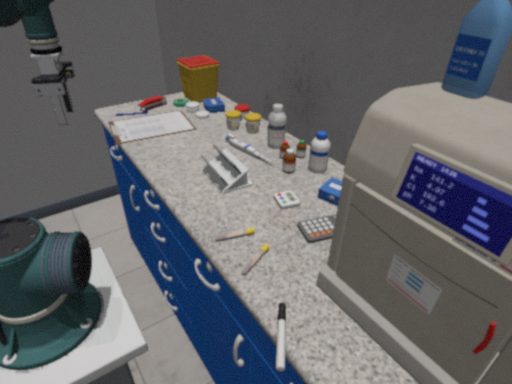

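Top view: the tubes lie at about (252,228) and (289,230) with yellow caps on the far side, and the rest is near (157,180). Next I zoom in.

Run:
```python
import numpy as np, cv2
t=np.load("top0.npz")["image"][:,:,::-1]; s=np.load("side0.npz")["image"][:,:,::-1]
a=cv2.resize(t[200:256,225:315],None,fx=8,fy=8,interpolation=cv2.INTER_CUBIC)
b=cv2.resize(t[150:210,115:200],None,fx=8,fy=8,interpolation=cv2.INTER_CUBIC)
c=cv2.resize(s[220:280,205:285],None,fx=8,fy=8,interpolation=cv2.INTER_CUBIC)
d=cv2.resize(s[140:195,195:260],None,fx=8,fy=8,interpolation=cv2.INTER_CUBIC)
for n,i in zip("abcd",(a,b,c,d)): cv2.imwrite(f"pics/z{n}.png",i)
```

```text
(no output)
```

View pics/za.png

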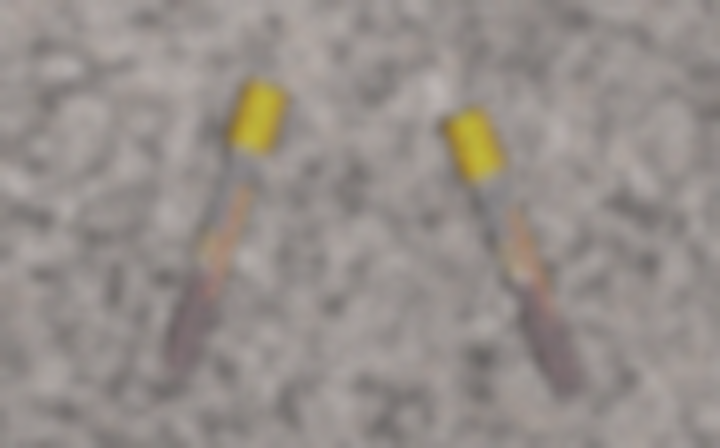

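View pics/zb.png

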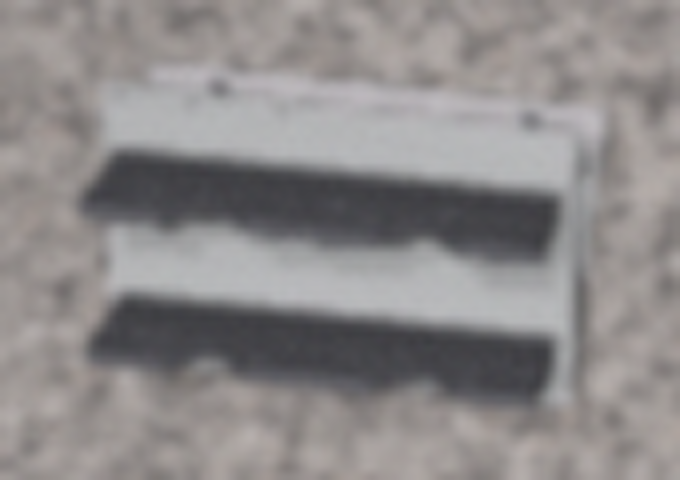

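View pics/zc.png

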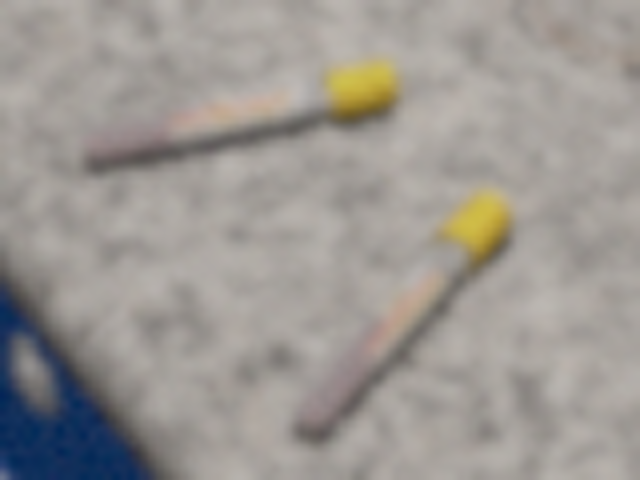

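View pics/zd.png

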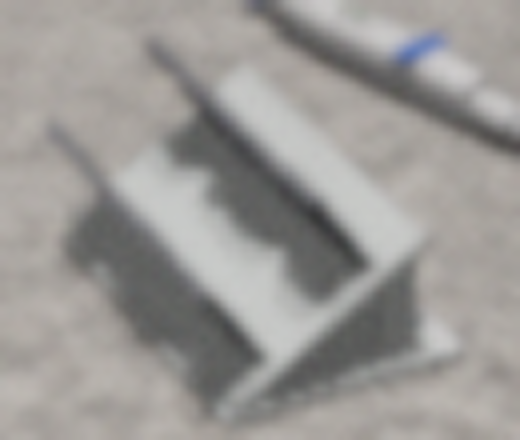

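The zooms show both tubes with their caps pointing away from the robot. In the side view the plates are seen edge-on, with notched shadows on the deck. Next I measure poses from these points.

```bash
cat > h.py <<'E'
import numpy as np, cv2
from scipy.optimize import least_squares
from scipy.spatial.transform import Rotation as R
C={n:np.load(f"{n}0.npz") for n in("top","side")}
def pix(p,off): return (np.array(p,float)+.5)/8-.5+np.array(off)
def ray(n,p):
    c=C[n]; M=c["world_from_camera"]; d=M[:3,:3]@np.linalg.solve(c["mtx"],[*p,1]); return M[:3,3],d
def plane(n,p,z):
    o,d=ray(n,p); return o+d*(z-o[2])/d[2]
def proj(n,X):
    c=C[n]; M=c["world_from_camera"]; q=(np.atleast_2d(X)-M[:3,3])@M[:3,:3]; u=q@c["mtx"].T; return u[:,:2]/u[:,2:]
def cradleR(yaw): return R.from_euler("z",yaw).as_matrix()@R.from_euler("y",-np.radians(32)).as_matrix()
E
python3 - <<'E'
from h import *
for nm,d in {"A(left)":dict(top=((265,82),(176,378)),side=((395,85),(90,160))),"B(right)":dict(top=((463,112),(568,392)),side=((497,200),(312,430)))}.items():
  for v,off in (("top",(225,200)),("side",(205,220))):
    c=plane(v,pix(d[v][0],off),.0075);f=plane(v,pix(d[v][1],off),.0075)
    print(nm,v,c.round(4),f.round(4),"len",np.linalg.norm(c-f).round(4),"mid",((c+f)/2).round(4),"yaw",np.arctan2(*(c-f)[1::-1]).round(3))
obj=np.array([[20,75,5],[20,-75,5],[20,75,-40],[20,-75,-40],[-34,75,5],[-34,-75,5],[-34,75,-40],[-34,-75,-40]])/1e3
im=np.array([pix(p,(115,150)) for p in [(82,214),(547,260),(118,152),(560,195),(92,357),(546,403),(125,297),(555,340)]])
def X(q,o): return o@cradleR(q[2]).T+[q[0],q[1],.075]
r=least_squares(lambda q:(proj("top",X(q,obj))-im).ravel(),[.45,.24,0]); print(r.x,(r.fun*8).reshape(-1,2).round(0).tolist())
# overlay
q=r.x
allp=[]
for x in(-40,-34,14,20):
  for pl in [[(-75,-40),(-75,5),(-49,5),(-35,-9),(-21,5),(21,5),(35,-9),(49,5),(75,5),(75,-40)]]:
    allp.append(X(q,np.array([[x,y,z] for y,z in pl])/1e3))
for v,off,sz in (("top",(115,150),(85,60)),("side",(195,140),(65,55))):
  i=C[v]["image"][off[1]:off[1]+sz[1],off[0]:off[0]+sz[0],::-1]; i=cv2.resize(i,None,fx=8,fy=8,interpolation=cv2.INTER_CUBIC)
  for P in allp: cv2.polylines(i,[((proj(v,P)-off+.5)*8-.5).astype(int)],True,(0,0,255),1)
  cv2.imwrite(f"pics/ov_{v}.png",i)
E
```

```text
A(left) top [ 0.4988 -0.0116  0.0075] [0.3964 0.0167 0.0075] len 0.1062 mid [0.4476 0.0025 0.0075] yaw -0.27
A(left) side [ 0.4992 -0.0123  0.0075] [0.3974 0.0112 0.0075] len 0.1045 mid [ 0.4483 -0.0006  0.0075] yaw -0.227
B(right) top [ 0.4901 -0.0804  0.0075] [ 0.3948 -0.1181  0.0075] len 0.1025 mid [ 0.4424 -0.0992  0.0075] yaw 0.377
B(right) side [ 0.4952 -0.0753  0.0075] [ 0.395  -0.1231  0.0075] len 0.111 mid [ 0.4451 -0.0992  0.0075] yaw 0.445
[ 0.55447029  0.26322533 -0.07087706] [[-2.0, -3.0], [-4.0, -5.0], [2.0, 3.0], [6.0, 2.0], [-5.0, 2.0], [-6.0, -1.0], [1.0, 2.0], [8.0, 1.0]]
```

View pics/ov_top.png

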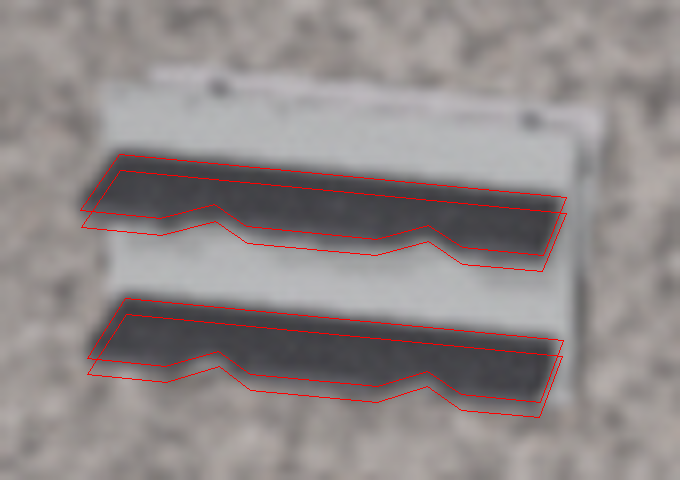

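View pics/ov_side.png

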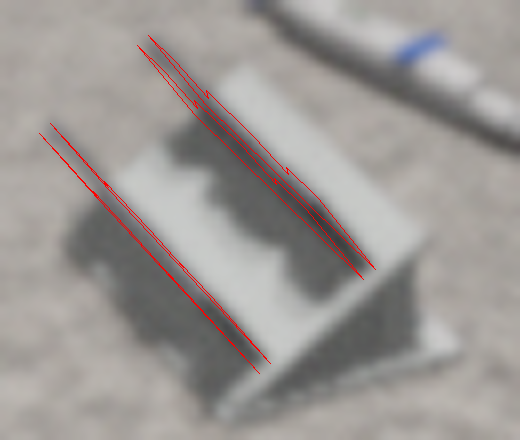

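```bash
cat > plan.py <<'E'
import sys; from h import *
from bench import get_obs
CR=np.array([.5545,.2632,.075]); CY=-.071
Rd=lambda th: R.from_euler("xyz",[np.pi,0,th+np.pi/2])   # tool y along th
Rc=R.from_matrix(np.column_stack([cradleR(CY)[:,1],cradleR(CY)[:,0],-cradleR(CY)[:,2]]))
def go(p,rot):
    o=get_obs(); R0=R.from_euler("xyz",o["ee_rot"])
    d=R0.inv().apply(np.array(p)-o["tool_pos"]); w=(R0.inv()*rot).as_rotvec()
    print("t",round(o["time"],2),"dist",np.linalg.norm(d).round(3),"shift",(d/.25).round(3),"turn",(w/np.pi).round(3),"deg",np.degrees(np.linalg.norm(w)).round(1))
def cr(x,y,z): return CR+cradleR(CY)@np.array([x,y,z])/1e3
E
python3 - <<'E'
from plan import *
print(Rd(-.26).as_euler("xyz"),Rc.as_euler("xyz"))
go((.32,.25,.18),Rd(-.26)); go((.438,.004,.10),Rd(-.26))
E
```

```text
[3.14159265 0.         1.31079633] [2.58308729 0.         1.49979633]
t 0.1 dist 0.295 shift [-0.813  0.849  0.099] turn [-0.     0.001 -0.031] deg 5.6
t 0.1 dist 0.576 shift [-1.569  1.636  0.42 ] turn [-0.     0.001 -0.031] deg 5.6
```

{"method": "servo_tool", "body": {"targets": "1 -0.4 0.42 0.05 0 0 -0.015; 1 -0.81 0.85 0.1 0 0 -0.03; 1 -0.81 0.85 0.1 0 0 -0.03; 1 -0.81 0.85 0.1 0 0 -0.03; 1 -0.81 0.85 0.1 0 0 -0.03; 1 -0.81 0.85 0.1 0 0 -0.03; 1 -0.81 0.85 0.1 0 0 -0.03; 1 -0.81 0.85 0.1 0 0 -0.03; 1 -0.81 0.85 0.1 0 0 -0.03; 1 -0.81 0.85 0.1 0 0 -0.03"}}

```text
time: 0.93
tool_pos: [0.3206, 0.2513, 0.1804]
ee_rot: [-3.141, -0.001, 1.306]
wrist_force: [-0.2, 0.4, 0.8]
width: 0.0939
```

Run:
```python
from plan import *
print(get_obs()["tool_pos"]);go((.438,.004,.10),Rd(-.26))
```

```text
[0.32058471 0.25130026 0.18035924]
t 0.93 dist 0.285 shift [-0.832  0.712  0.32 ] turn [-0.    -0.    -0.001] deg 0.3
```

{"method": "servo_tool", "body": {"targets": "1 -0.83 0.71 0.32 0 0 0; 1 -0.83 0.71 0.32 0 0 0; 1 -0.83 0.71 0.32 0 0 0; 1 -0.83 0.71 0.32 0 0 0; 1 -0.83 0.71 0.32 0 0 0; 1 -0.83 0.71 0.32 0 0 0; 1 -0.83 0.71 0.32 0 0 0; 1 -0.83 0.71 0.32 0 0 0; 1 -0.83 0.71 0.32 0 0 0; 1 -0.83 0.71 0.32 0 0 0"}}

```text
time: 1.77
tool_pos: [0.4381, 0.0064, 0.1005]
ee_rot: [-3.141, -0.001, 1.31]
wrist_force: [0.1, -0.6, -0.7]
width: 0.0943
```

Run:
```python
from plan import *
from bench import vision
go((.438,.004,.004),Rd(-.26))
s=vision.snapshot("side")["image"]; cv2.imwrite("pics/s1.png",cv2.resize(s[160:300,170:310,::-1],None,fx=4,fy=4,interpolation=cv2.INTER_CUBIC))
```

```text
t 1.77 dist 0.097 shift [-0.01   0.002  0.386] turn [-0. -0. -0.] deg 0.1
```

View pics/s1.png

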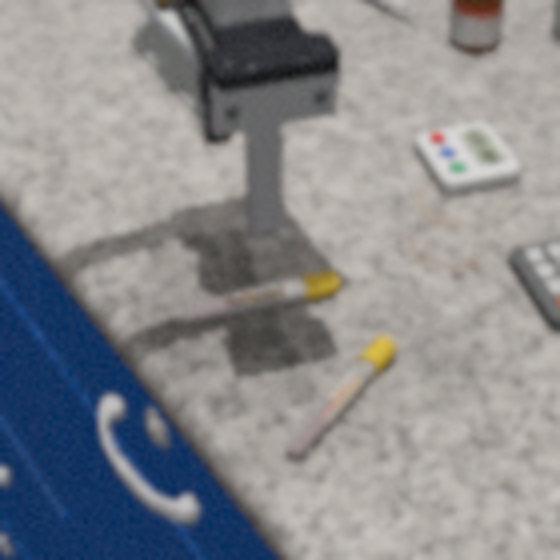

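The gripper hangs over tube A with the jaws astride it, and tube B and the timer are clear. I descend next.

{"method": "servo_tool", "body": {"targets": "1 -0.01 0 0.13 0 0 0; 1 -0.01 0 0.26 0 0 0; 1 -0.01 0 0.36 0 0 0; 1 -0.01 0 0.38 0 0 0; 1 -0.01 0 0.38 0 0 0; 1 -0.01 0 0.38 0 0 0; 1 -0.01 0 0.38 0 0 0"}}

```text
time: 2.4
tool_pos: [0.4393, 0.0026, 0.0078]
ee_rot: [3.137, -0.001, 1.309]
wrist_force: [-1.0, -1.5, 0.5]
width: 0.0939
```

Run:
```python
from plan import *
from bench import vision
go((.438,.004,.004),Rd(-.26))
s=vision.snapshot("side")["image"]; cv2.imwrite("pics/s2.png",cv2.resize(s[160:300,170:310,::-1],None,fx=4,fy=4,interpolation=cv2.INTER_CUBIC))
```

```text
t 2.4 dist 0.004 shift [ 0.004 -0.007  0.015] turn [ 0.001 -0.    -0.001] deg 0.3
```

View pics/s2.png

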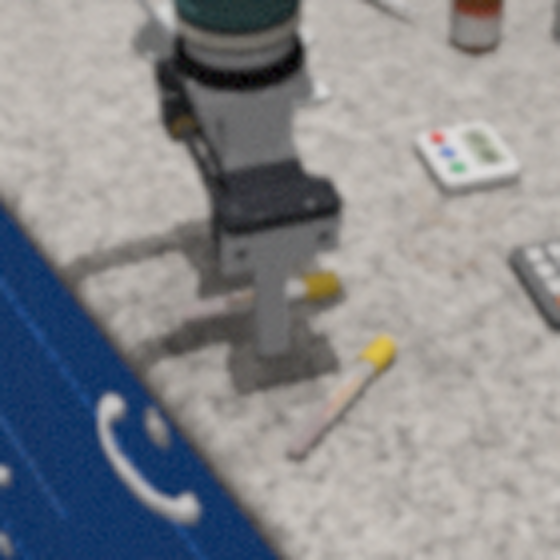

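The near finger is in front of tube A and clear of it. I go 3 mm lower, then close.

{"method": "servo_tool", "body": {"targets": "1 0 -0.006 0.012 0 0 0; 1 0 -0.006 0.012 0 0 0; 0 0 -0.006 0.012 0 0 0; 0 0 -0.006 0.012 0 0 0; 0 0 -0.006 0.012 0 0 0; 0 0 -0.006 0.012 0 0 0; 0 0 -0.006 0.012 0 0 0; 0 0 -0.006 0.012 0 0 0; 0 0 -0.006 0.012 0 0 0; 0 0 -0.006 0.012 0 0 0; 0 0 -0.006 0.012 0 0 0; 0 0 -0.006 0.012 0 0 0"}}

```text
time: 3.45
tool_pos: [0.436, 0.0025, 0.0025]
ee_rot: [-3.142, -0.0, 1.307]
wrist_force: [-0.5, 0.0, 0.5]
width: 0.0308
```

{"method": "servo_tool", "body": {"targets": "0 0 0 0 0 0 0; 0 0 0 0 0 0 0; 0 0 0 0 0 0 0; 0 0 0 0 0 0 0; 0 0 0 0 0 0 0; 0 0 0 0 0 0 0; 0 0 0 0 0 0 0"}}

```text
time: 4.03
tool_pos: [0.436, 0.0025, 0.0025]
ee_rot: [-3.142, -0.0, 1.307]
wrist_force: [-0.2, -0.1, 0.1]
width: 0.012
```

Run:
```python
from plan import *
print(get_obs()["tool_pos"],get_obs()["width"])
go((.44,.04,.18),Rd(-.2))
```

```text
[0.43596332 0.00251735 0.00246667] 0.011950822769365417
t 4.03 dist 0.181 shift [ 0.149 -0.023 -0.71 ] turn [-0.   -0.   -0.02] deg 3.6
```

{"method": "servo_tool", "body": {"targets": "0 0 0 -0.06 0 0 0; 0 0 0 -0.18 0 0 0; 0 0 0 -0.32 0 0 0; 0 0 0 -0.45 0 0 0; 0 0 0 -0.58 0 0 0; 0 0 0 -0.7 0 0 0; 0 0 0 -0.7 0 0 0; 0 0 0 -0.7 0 0 0; 0 0 0 -0.7 0 0 0"}}

```text
time: 4.78
tool_pos: [0.4355, 0.0025, 0.1766]
ee_rot: [-3.14, 0.0, 1.307]
wrist_force: [0.3, 0.3, -0.1]
width: 0.0122
```

Run:
```python
from plan import *
from bench import vision
print(get_obs()["width"]); go(cr(-10,35,110),Rc)
for v in("side","top"):
  s=vision.snapshot(v)["image"]; cv2.imwrite(f"pics/{v}3.png",s[:,:,::-1])
cv2.imwrite("pics/s3.png",np.hstack([cv2.resize(vision.snapshot(v)["image"][a:a+130,b:b+130,::-1],(390,390),interpolation=cv2.INTER_CUBIC) for v,a,b in(("side",120,160),("top",150,190))]))
```

```text
0.012203570316836453
t 4.78 dist 0.306 shift [ 1.217 -0.101  0.054] turn [-0.178  0.017 -0.06 ] deg 33.9
```

View pics/s3.png

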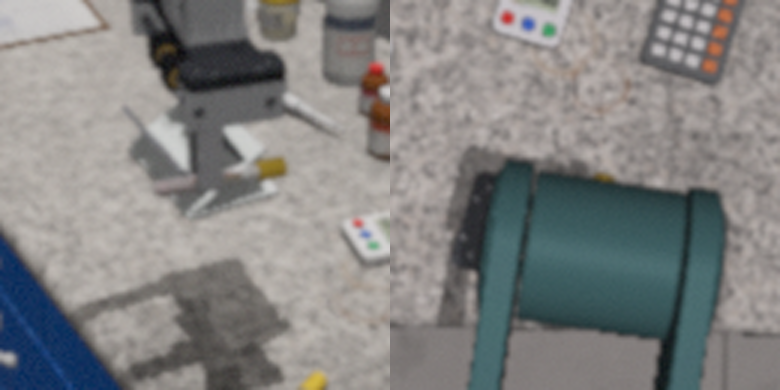

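Tube A is held level, with its cap to the far side; its ends in the side image are at about (255,175) and (211,182). I check where along the tube the grip lies.

```bash
cat > held.py <<'E'
from plan import *
def ends(v,pc,pf,M=None):
    o=get_obs(); R0=R.from_euler("xyz",o["ee_rot"]).as_matrix(); T=o["tool_pos"]
    out=[]
    for p in(pc,pf):
        c,d=ray(v,p) # T+s*y+h*z = c+k*d
        A=np.column_stack([R0[:,1],R0[:,2],-d]); out.append(np.linalg.solve(A,c-T)[:2]*1e3)
    print("cap (y,z) mm",out[0].round(1),"foot",out[1].round(1),"mid",((out[0]+out[1])/2).round(1),"len",np.linalg.norm(out[0]-out[1]).round(1))
E
python3 - <<'E'
from held import *
im=cv2.imread("pics/side3.png"); cv2.imwrite("pics/s3z.png",cv2.resize(im[150:200,195:270],None,fx=8,fy=8,interpolation=cv2.INTER_CUBIC))
ends("side",(255,174.5),(210.7,181.7))
E
```

```text
cap (y,z) mm [65.2 -7.1] foot [-41.5  -8. ] mid [11.9 -7.5] len 106.7
```

View pics/s3z.png

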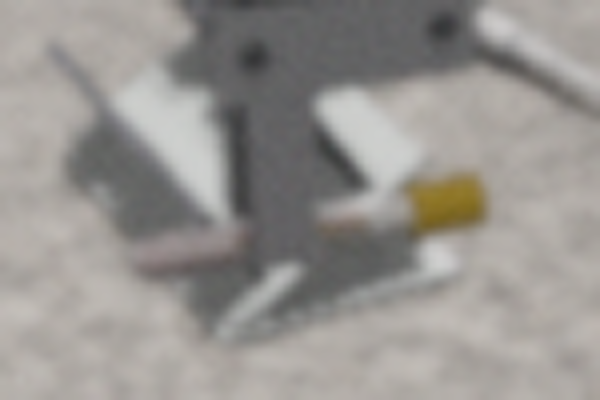

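The tube lies parallel to the grip, its middle 11 mm toward the cap and its axis 5–7 mm behind the TCP, as expected. I move over the +y groove while tilting.

{"method": "servo_tool", "body": {"targets": "0 0.08 0 -0.02 -0.01 0 0; 0 0.2 -0.02 -0.04 -0.03 0 -0.01; 0 0.35 -0.03 -0.05 -0.06 0.01 -0.02; 0 0.5 -0.04 -0.05 -0.09 0.01 -0.03; 0 0.65 -0.05 -0.05 -0.12 0.01 -0.04; 0 0.8 -0.06 -0.05 -0.15 0.02 -0.05; 0 0.9 -0.07 -0.05 -0.178 0.017 -0.06; 0 0.9 -0.07 -0.05 -0.178 0.017 -0.06; 0 0.9 -0.07 -0.05 -0.178 0.017 -0.06; 0 0.9 -0.07 -0.05 -0.178 0.017 -0.06"}}

```text
time: 5.82
tool_pos: [0.4773, 0.2239, 0.1892]
ee_rot: [2.583, 0.002, 1.501]
wrist_force: [0.5, 0.2, -0.6]
width: 0.0121
```

Run:
```python
from plan import *
print(get_obs()["tool_pos"],get_obs()["width"]);go(cr(-10,35,80),Rc)
```

```text
[0.4773266  0.22392862 0.18919397] 0.012072474821769355
t 5.82 dist 0.098 shift [ 0.319 -0.03   0.224] turn [0.    0.    0.001] deg 0.1
```

{"method": "servo_tool", "body": {"targets": "0 0.15 -0.01 0.05 0 0 0; 0 0.28 -0.03 0.12 0 0 0; 0 0.32 -0.03 0.22 0 0 0; 0 0.32 -0.03 0.3 0 0 0; 0 0.32 -0.03 0.34 0 0 0; 0 0.32 -0.03 0.34 0 0 0; 0 0.32 -0.03 0.34 0 0 0"}}

```text
time: 6.4
tool_pos: [0.523, 0.2994, 0.1139]
ee_rot: [2.581, 0.001, 1.497]
wrist_force: [-0.2, 0.2, 0.1]
width: 0.0123
```

Run:
```python
from plan import *
from bench import vision
print(get_obs()["tool_pos"],get_obs()["width"]);go(cr(-10,35,0),Rc)
i=[cv2.resize(vision.snapshot(v)["image"][a:a+80,b:b+80,::-1],(390,390),interpolation=cv2.INTER_CUBIC) for v,a,b in(("side",120,185),("top",140,110))]
cv2.imwrite("pics/s4.png",np.hstack(i))
```

```text
[0.5229873  0.29936214 0.11393819] 0.012321772337131894
t 6.4 dist 0.051 shift [ 0.005 -0.008  0.204] turn [ 0.001  0.001 -0.001] deg 0.2
```

View pics/s4.png

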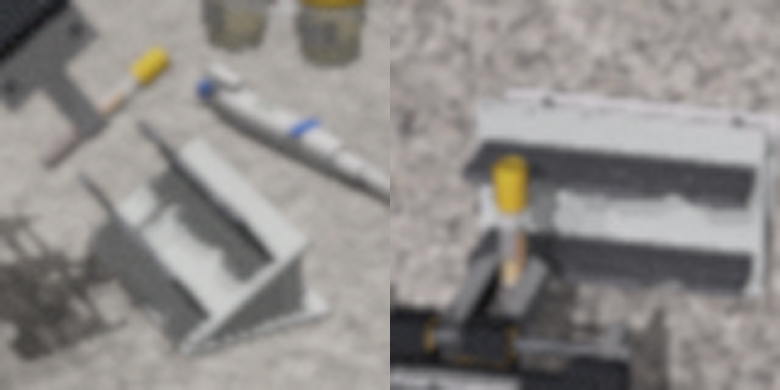

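Tube A hovers above the +y notches and nothing is touching. I check the predicted cap end against the images, then descend.

Run:
```python
from plan import *
o=get_obs(); R0=R.from_euler("xyz",o["ee_rot"])
for v,ob in (("top",(110+120/4.875,140+158/4.875)),("side",(185+165/4.875,120+56/4.875))):
  print(v,"pred cap end",proj(v,o["tool_pos"]+R0.apply([0,.064,-.006])),"seen",ob)
go(cr(-10,35,3),Rc)
```

```text
top pred cap end [[133.84145956 173.05397842]] seen (134.6153846153846, 172.4102564102564)
side pred cap end [[218.29807585 130.16279281]] seen (218.84615384615384, 131.48717948717947)
t 6.5 dist 0.05 shift [-0.    -0.012  0.199] turn [ 0.001 -0.    -0.   ] deg 0.3
```

{"method": "servo_tool", "body": {"targets": "0 0 -0.01 0.05 0 0 0; 0 0 -0.01 0.1 0 0 0; 0 0 -0.01 0.15 0 0 0; 0 0 -0.01 0.19 0 0 0; 0 0 -0.01 0.2 0 0 0; 0 0 -0.01 0.2 0 0 0; 0 0 -0.01 0.2 0 0 0"}}

```text
time: 7.08
tool_pos: [0.5466, 0.2995, 0.0701]
ee_rot: [2.581, 0.001, 1.5]
wrist_force: [0.3, -0.5, -0.1]
width: 0.0123
```

Run:
```python
from plan import *
print(get_obs()["wrist_force"]);go(cr(-10,35,-6),Rc)
```

```text
[ 0.32807318 -0.50140549 -0.11880554]
t 7.08 dist 0.008 shift [-0.002  0.006  0.03 ] turn [0.001 0.    0.   ] deg 0.1
```

{"method": "servo_tool", "body": {"targets": "0 0 0 0.008 0 0 0; 0 0 0 0.014 0 0 0; 0 0 0 0.02 0 0 0; 0 0 0 0.02 0 0 0; 0 0 0 0.02 0 0 0"}}

```text
time: 7.5
tool_pos: [0.5491, 0.2994, 0.0661]
ee_rot: [2.581, 0.001, 1.501]
wrist_force: [-0.2, 1.0, 0.3]
width: 0.012
```

{"method": "servo_tool", "body": {"targets": "0 0 0 0.006 0 0 0; 0 0 0 0.01 0 0 0; 0 0 0 0.01 0 0 0; 0 0 0 0.01 0 0 0"}}

```text
time: 7.83
tool_pos: [0.5506, 0.2998, 0.0644]
ee_rot: [2.58, -0.0, 1.501]
wrist_force: [-0.9, 1.8, 2.5]
width: 0.012
```

Run:
```python
from plan import *
from bench import vision
print(get_obs()["wrist_force"]);go(cr(-10,35,-6),Rc)
i=[cv2.resize(vision.snapshot(v)["image"][a:a+80,b:b+80,::-1],(390,390),interpolation=cv2.INTER_CUBIC) for v,a,b in(("side",120,185),("top",140,110))]
cv2.imwrite("pics/s5.png",np.hstack(i))
```

```text
[-0.93530389  1.82477044  2.46730778]
t 7.83 dist 0.002 shift [-0.005  0.004  0.002] turn [ 0.001 -0.     0.   ] deg 0.2
```

View pics/s5.png

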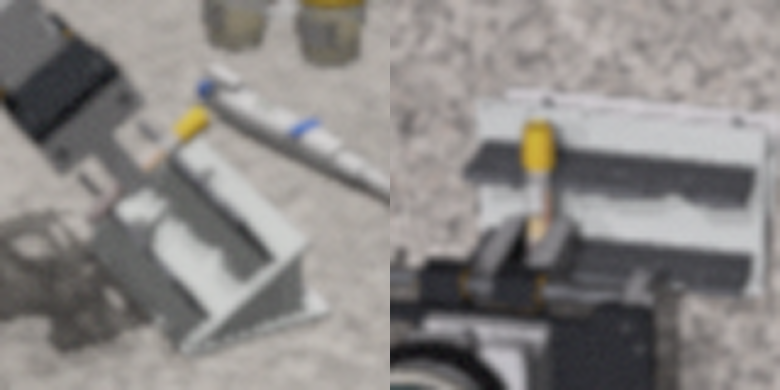

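Contact shows at the expected depth, with a force of about 3 N pushing toward +y. I ease slightly toward +y and a little deeper, then open gently.

{"method": "servo_tool", "body": {"targets": "0 0.003 0 0.003 0 0 0; 0 0.003 0 0.004 0 0 0; 0 0.003 0 0.004 0 0 0"}}

```text
time: 8.18
tool_pos: [0.5513, 0.3004, 0.0636]
ee_rot: [2.58, -0.0, 1.501]
wrist_force: [-2.5, 2.3, 3.4]
width: 0.0122
```

{"method": "servo_tool", "body": {"targets": "0.16 0 0 0 0 0 0; 0.18 0 0 0 0 0 0; 0.2 0 0 0 0 0 0; 0.24 0 0 0 0 0 0; 0.28 0 0 0 0 0 0; 0.3 0 0 0 0 0 0; 0.3 0 0 0 0 0 0; 0.3 0 0 0 0 0 0"}}

```text
time: 8.85
tool_pos: [0.551, 0.2999, 0.063]
ee_rot: [2.581, 0.001, 1.501]
wrist_force: [0.3, -0.2, -0.7]
width: 0.0282
```

Run:
```python
from plan import *
from bench import vision
print(get_obs()["wrist_force"])
i=[cv2.resize(vision.snapshot(v)["image"][a:a+80,b:b+80,::-1],(390,390),interpolation=cv2.INTER_CUBIC) for v,a,b in(("side",120,185),("top",140,110))]
cv2.imwrite("pics/s6.png",np.hstack(i))
```

```text
[ 0.34728722 -0.21721915 -0.7045546 ]
```

View pics/s6.png

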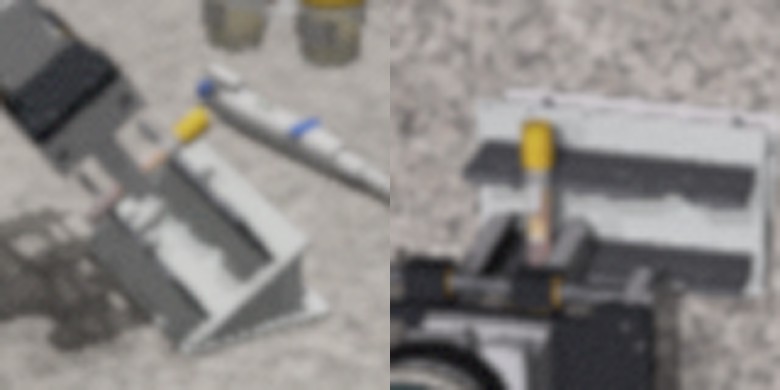

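The fingers are open, the force has gone to zero and the tube stayed put. I withdraw square to the slope.

{"method": "servo_tool", "body": {"targets": "0.3 0 0 -0.04 0 0 0; 0.3 0 0 -0.1 0 0 0; 0.3 0 0 -0.2 0 0 0; 0.3 0 0 -0.32 0 0 0; 0.3 0 0 -0.45 0 0 0; 0.3 0 0 -0.5 0 0 0; 0.3 0 0 -0.5 0 0 0; 0.3 0 0 -0.5 0 0 0"}}

```text
time: 9.62
tool_pos: [0.4847, 0.3053, 0.1704]
ee_rot: [2.579, -0.001, 1.501]
wrist_force: [-1.0, -0.3, -0.2]
width: 0.0278
```

Run:
```python
from plan import *
go((.45,.1,.2),Rd(.2))
go((.435,-.103,.10),Rd(.395))
```

```text
t 9.62 dist 0.21 shift [-0.829 -0.005 -0.144] turn [ 0.178  0.024 -0.084] deg 35.7
t 9.62 dist 0.417 shift [-1.643 -0.221  0.191] turn [ 0.176  0.041 -0.144] deg 41.6
```

{"method": "servo_tool", "body": {"targets": "0.3 -0.15 0 -0.05 0.03 0.004 -0.014; 0.3 -0.3 0 -0.1 0.06 0.008 -0.028; 0.5 -0.45 0 -0.14 0.09 0.012 -0.042; 0.7 -0.6 0 -0.14 0.12 0.016 -0.056; 1 -0.75 0 -0.14 0.15 0.02 -0.07; 1 -0.83 0 -0.14 0.178 0.024 -0.084; 1 -0.83 0 -0.14 0.178 0.024 -0.084; 1 -0.83 0 -0.14 0.178 0.024 -0.084; 1 -0.83 0 -0.14 0.178 0.024 -0.084"}}

```text
time: 10.37
tool_pos: [0.4511, 0.0993, 0.197]
ee_rot: [-3.137, 0.0, 1.771]
wrist_force: [0.2, 0.8, 1.1]
width: 0.0713
```

Run:
```python
from plan import *
from bench import vision
go((.435,-.103,.10),Rd(.395))
i=[cv2.resize(vision.snapshot(v)["image"][a:a+80,b:b+80,::-1],(390,390),interpolation=cv2.INTER_CUBIC) for v,a,b in(("side",120,185),("top",140,110))]
cv2.imwrite("pics/s7.png",np.hstack(i))
i=[cv2.resize(vision.snapshot(v)["image"][a:a+60,b:b+60,::-1],(390,390),interpolation=cv2.INTER_CUBIC) for v,a,b in(("side",230,225),("top",200,260))]
cv2.imwrite("pics/s7b.png",np.hstack(i))
```

```text
t 10.37 dist 0.225 shift [-0.78  -0.222  0.389] turn [-0.001 -0.    -0.062] deg 11.2
```

View pics/s7.png

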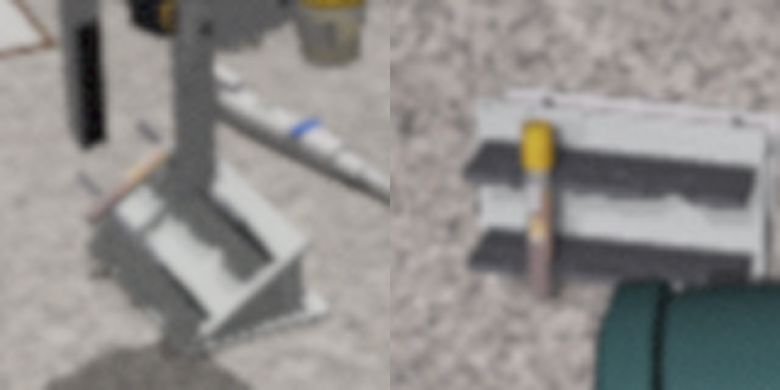

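View pics/s7b.png

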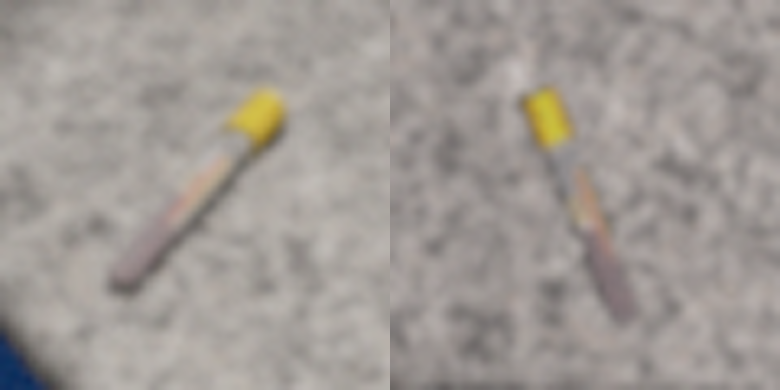

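Tube A lies across both plates, cap up the slope. Tube B is unmoved: cap end at about (283.5,213.8) and foot at (295.8,248.6) in the top image. I measure both again.

Run:
```python
from plan import *
f=lambda p,o:(np.array(p)+.5)/6.5-.5+o
for v,c,q,o in (("top",(155,92),(235,318),(260,200)),("side",(272,98),(120,284),(225,230))):
    a=plane(v,f(c,o),.0075);b=plane(v,f(q,o),.0075); print(v,a.round(4),b.round(4),np.linalg.norm(a-b).round(4),((a+b)/2).round(4),np.arctan2(*(a-b)[1::-1]).round(3))
# tube A seated: predicted ends at x=0 vs seen
print("pred cap,foot top",proj("top",[cr(53,35,0),cr(-53,35,0)]),"seen",(110+147.5/4.875-.4,140+122/4.875-.4),(110+153/4.875-.4,140+296/4.875-.4))
```

```text
top [ 0.4897 -0.0831  0.0075] [ 0.3949 -0.1185  0.0075] 0.1011 [ 0.4423 -0.1008  0.0075] 0.358
side [ 0.4944 -0.0752  0.0075] [ 0.3941 -0.1223  0.0075] 0.1109 [ 0.4442 -0.0988  0.0075] 0.439
pred cap,foot top [[140.21853492 164.91681546]
 [141.24130237 201.26894428]] seen (139.85641025641024, 164.62564102564102) (140.98461538461538, 200.31794871794872)
```

{"method": "servo_tool", "body": {"targets": "1 -0.14 -0.04 0.05 0 0 -0.01; 1 -0.28 -0.08 0.1 0 0 -0.02; 1 -0.42 -0.12 0.17 0 0 -0.03; 1 -0.56 -0.16 0.25 0 0 -0.04; 1 -0.7 -0.2 0.33 0 0 -0.05; 1 -0.78 -0.22 0.39 0 0 -0.06; 1 -0.78 -0.22 0.39 0 0 -0.06; 1 -0.78 -0.22 0.39 0 0 -0.06; 1 -0.78 -0.22 0.39 0 0 -0.06"}}

```text
time: 11.32
tool_pos: [0.4369, -0.102, 0.1024]
ee_rot: [-3.141, 0.001, 1.961]
wrist_force: [-0.1, 0.4, 0.8]
width: 0.0939
```

Run:
```python
from plan import *
print(get_obs()["tool_pos"]);go((.434,-.104,.004),Rd(.39))
```

```text
[ 0.4369061  -0.10201548  0.10241654]
t 11.32 dist 0.098 shift [-0.002 -0.014  0.394] turn [-0.  0.  0.] deg 0.1
```

{"method": "servo_tool", "body": {"targets": "1 0 -0.01 0.13 0 0 0; 1 0 -0.01 0.26 0 0 0; 1 0 -0.01 0.36 0 0 0; 1 0 -0.01 0.38 0 0 0; 1 0 -0.01 0.38 0 0 0; 1 0 -0.01 0.38 0 0 0; 1 0 -0.01 0.38 0 0 0; 1 0 -0.01 0.38 0 0 0"}}

```text
time: 11.98
tool_pos: [0.4358, -0.1046, 0.0089]
ee_rot: [3.14, 0.004, 1.961]
wrist_force: [0.5, 0.0, 0.2]
width: 0.094
```

Run:
```python
from plan import *
from bench import vision
go((.434,-.104,.003),Rd(.39))
s=vision.snapshot("side")["image"]; cv2.imwrite("pics/s8.png",cv2.resize(s[180:300,190:310,::-1],None,fx=4,fy=4,interpolation=cv2.INTER_CUBIC))
```

```text
t 11.98 dist 0.006 shift [ 0.005 -0.006  0.024] turn [ 0.     0.001 -0.   ] deg 0.2
```

View pics/s8.png

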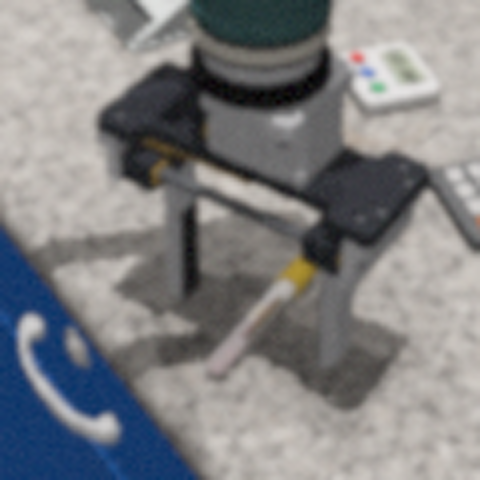

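The jaws stand astride tube B. I go a bit lower and close.

{"method": "servo_tool", "body": {"targets": "1 0 -0.006 0.018 0 0 0; 1 0 -0.006 0.018 0 0 0; 0 0 -0.006 0.018 0 0 0; 0 0 -0.006 0.018 0 0 0; 0 0 -0.006 0.018 0 0 0; 0 0 -0.006 0.018 0 0 0; 0 0 -0.006 0.018 0 0 0; 0 0 -0.006 0.018 0 0 0; 0 0 -0.006 0.018 0 0 0; 0 0 -0.006 0.018 0 0 0; 0 0 -0.006 0.018 0 0 0; 0 0 -0.006 0.018 0 0 0"}}

```text
time: 13.03
tool_pos: [0.4325, -0.1048, 0.0021]
ee_rot: [-3.139, 0.001, 1.96]
wrist_force: [-0.2, 0.7, -0.0]
width: 0.0306
```

{"method": "servo_tool", "body": {"targets": "0 0 0 0 0 0 0; 0 0 0 0 0 0 0; 0 0 0 0 0 0 0; 0 0 0 0 0 0 0; 0 0 0 0 0 0 0; 0 0 0 0 0 0 0; 0 0 0 0 0 0 0"}}

```text
time: 13.62
tool_pos: [0.4325, -0.1048, 0.002]
ee_rot: [-3.139, 0.001, 1.96]
wrist_force: [-0.4, 0.8, -0.0]
width: 0.0121
```

{"method": "servo_tool", "body": {"targets": "0 0 0 -0.06 0 0 0; 0 0 0 -0.18 0 0 0; 0 0 0 -0.32 0 0 0; 0 0 0 -0.45 0 0 0; 0 0 0 -0.58 0 0 0; 0 0 0 -0.7 0 0 0; 0 0 0 -0.74 0 0 0; 0 0 0 -0.74 0 0 0; 0 0 0 -0.74 0 0 0"}}

```text
time: 14.37
tool_pos: [0.4326, -0.1044, 0.1861]
ee_rot: [-3.139, 0.0, 1.96]
wrist_force: [0.3, -0.9, -0.2]
width: 0.0122
```

Run:
```python
from plan import *
from bench import vision
print(get_obs()["width"]); go((.44,.06,.2),Rd(.1)); go(cr(-10,-35,110),Rc)
s=vision.snapshot("side")["image"]; cv2.imwrite("pics/s9.png",cv2.resize(s[170:250,210:300,::-1],None,fx=8,fy=8,interpolation=cv2.INTER_CUBIC))
```

```text
0.012196950006787265
t 14.37 dist 0.165 shift [ 0.597  0.277 -0.056] turn [-0.001  0.     0.092] deg 16.6
t 14.37 dist 0.342 shift [1.169 0.708 0.09 ] turn [-0.175 -0.041  0.143] deg 41.4
```

View pics/s9.png

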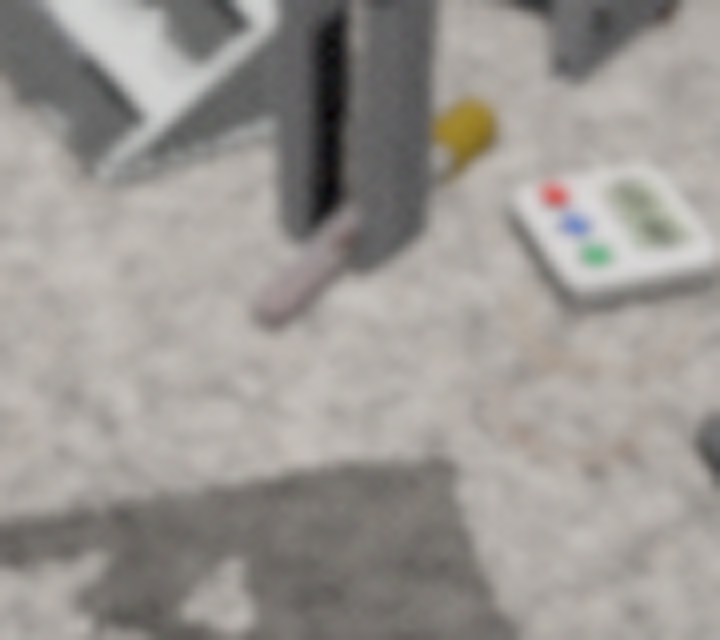

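Tube B is held; its cap end is at crop (487,117) and its foot at (265,315).

Run:
```python
from held import *
f=lambda p:pix(p,(210,170))
ends("side",f((487,117)),f((265,313)))
go(cr(-30,-35,120),Rc)
```

```text
cap (y,z) mm [69.  -6.7] foot [-38.5  -5.8] mid [15.3 -6.2] len 107.5
t 14.42 dist 0.341 shift [1.206 0.63  0.095] turn [-0.176 -0.041  0.143] deg 41.5
```

{"method": "servo_tool", "body": {"targets": "0 0.08 0.04 -0.01 0 0 0.01; 0 0.2 0.1 -0.04 0 0 0.03; 0 0.3 0.14 -0.06 0 0 0.05; 0 0.42 0.2 -0.06 0 0 0.07; 0 0.54 0.25 -0.06 0 0 0.09; 0 0.6 0.28 -0.06 0 0 0.092; 0 0.6 0.28 -0.06 0 0 0.092; 0 0.6 0.28 -0.06 0 0 0.092"}}

```text
time: 15.08
tool_pos: [0.4395, 0.0612, 0.1991]
ee_rot: [-3.135, 0.001, 1.673]
wrist_force: [0.0, 0.1, 0.2]
width: 0.0117
```

Run:
```python
from plan import *
go(cr(-30,-35,120),Rc);go(cr(-11,-35,60),Rc)
```

```text
t 15.08 dist 0.179 shift [0.68  0.167 0.151] turn [-0.179 -0.015  0.054] deg 33.8
t 15.08 dist 0.201 shift [0.648 0.356 0.313] turn [-0.179 -0.015  0.054] deg 33.8
```

{"method": "servo_tool", "body": {"targets": "0 0.1 0.03 0.02 -0.03 -0.002 0.01; 0 0.22 0.06 0.05 -0.06 -0.005 0.02; 0 0.36 0.09 0.08 -0.09 -0.008 0.03; 0 0.5 0.12 0.11 -0.12 -0.01 0.04; 0 0.62 0.15 0.14 -0.15 -0.013 0.05; 0 0.68 0.17 0.15 -0.179 -0.015 0.054; 0 0.68 0.17 0.15 -0.179 -0.015 0.054; 0 0.68 0.17 0.15 -0.179 -0.015 0.054; 0 0.68 0.17 0.15 -0.179 -0.015 0.054"}}

```text
time: 15.83
tool_pos: [0.4664, 0.2328, 0.1639]
ee_rot: [2.581, 0.001, 1.496]
wrist_force: [0.4, -0.0, -0.6]
width: 0.0124
```

Run:
```python
from plan import *
go(cr(-13.5,-35,45),Rc)
```

```text
t 15.83 dist 0.077 shift [0.007 0.047 0.303] turn [ 0.001  0.001 -0.001] deg 0.3
```

{"method": "servo_tool", "body": {"targets": "0 0 0.02 0.08 0 0 0; 0 0.01 0.04 0.18 0 0 0; 0 0.01 0.05 0.28 0 0 0; 0 0.01 0.05 0.3 0 0 0; 0 0.01 0.05 0.3 0 0 0; 0 0.01 0.05 0.3 0 0 0"}}

```text
time: 16.33
tool_pos: [0.5176, 0.2315, 0.1081]
ee_rot: [2.579, -0.0, 1.494]
wrist_force: [0.4, -0.1, 0.0]
width: 0.0116
```

Run:
```python
from plan import *
from bench import vision
go(cr(-13.5,-35,3),Rc)
o=get_obs(); R0=R.from_euler("xyz",o["ee_rot"])
for v in("top","side"): print(v,"pred cap end",proj(v,o["tool_pos"]+R0.apply([0,.068,-.006])))
i=[cv2.resize(vision.snapshot(v)["image"][a:a+80,b:b+80,::-1],(390,390),interpolation=cv2.INTER_CUBIC) for v,a,b in(("side",120,185),("top",140,110))]
cv2.imwrite("pics/s10.png",np.hstack(i))
```

```text
t 16.33 dist 0.043 shift [-0.003 -0.007  0.173] turn [ 0.001  0.001 -0.002] deg 0.4
top pred cap end [[162.87594117 174.93276008]]
side pred cap end [[229.3476655 140.5251926]]
```

View pics/s10.png

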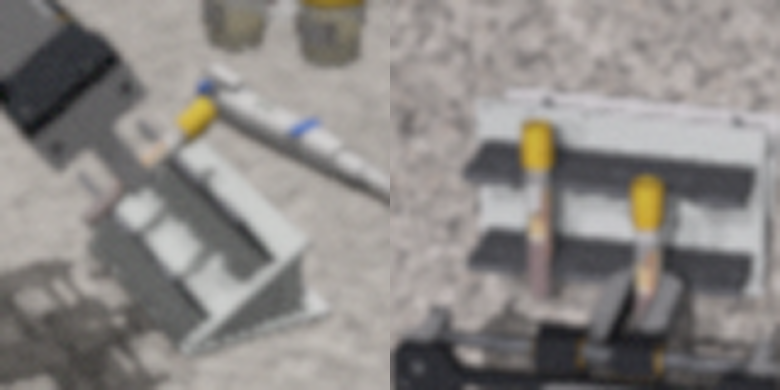

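Tube B hovers above the -y notches. Its cap end is seen at (162,176) in the top image, against a predicted (163,175). Tube A is still seated. I descend.

{"method": "servo_tool", "body": {"targets": "0 0 -0.007 0.04 0 0 0; 0 0 -0.007 0.09 0 0 0; 0 0 -0.007 0.14 0 0 0; 0 0 -0.007 0.17 0 0 0; 0 0 -0.007 0.175 0 0 0; 0 0 -0.007 0.175 0 0 0; 0 0 -0.007 0.175 0 0 0"}}

```text
time: 17.02
tool_pos: [0.5384, 0.2316, 0.0698]
ee_rot: [2.579, -0.001, 1.497]
wrist_force: [0.0, 0.6, -0.7]
width: 0.0125
```

{"method": "servo_tool", "body": {"targets": "0 0 0 0.008 0 0 0; 0 0 0 0.014 0 0 0; 0 0 0 0.02 0 0 0; 0 0 0 0.02 0 0 0; 0 0 0 0.02 0 0 0"}}

```text
time: 17.43
tool_pos: [0.5409, 0.2312, 0.065]
ee_rot: [2.58, -0.0, 1.497]
wrist_force: [0.2, 1.1, -0.6]
width: 0.0122
```

Run:
```python
from plan import *
go(cr(-13.5,-35,-6),Rc)
```

```text
t 17.43 dist 0.004 shift [-0.008  0.005  0.014] turn [ 0.001  0.    -0.001] deg 0.2
```

{"method": "servo_tool", "body": {"targets": "0 0 0 0.006 0 0 0; 0 0 0 0.012 0 0 0; 0 0 0 0.012 0 0 0; 0 0 0 0.012 0 0 0"}}

```text
time: 17.77
tool_pos: [0.5425, 0.231, 0.0623]
ee_rot: [2.58, -0.0, 1.497]
wrist_force: [-1.1, -0.8, 0.2]
width: 0.012
```

Run:
```python
from plan import *
print(get_obs()["wrist_force"],get_obs()["tool_pos"]); go(cr(-13.5,-35,-6),Rc)
```

```text
[-1.06741386 -0.83020599  0.16386412] [0.54249816 0.23099783 0.0622733 ]
t 17.77 dist 0.003 shift [-0.008  0.006  0.001] turn [ 0.001  0.    -0.001] deg 0.2
```

{"method": "servo_tool", "body": {"targets": "0 -0.003 0 0.002 0 0 0; 0 -0.004 0 0.004 0 0 0; 0 -0.004 0 0.004 0 0 0; 0 -0.004 0 0.004 0 0 0"}}

```text
time: 18.1
tool_pos: [0.543, 0.2306, 0.062]
ee_rot: [2.579, -0.002, 1.497]
wrist_force: [-3.7, 2.5, 0.1]
width: 0.0123
```

Run:
```python
from plan import *
from bench import vision
print(get_obs()["wrist_force"],get_obs()["wrist_torque"],get_obs()["tool_pos"]); go(cr(-13.5,-35,-6),Rc)
i=[cv2.resize(vision.snapshot(v)["image"][a:a+80,b:b+80,::-1],(390,390),interpolation=cv2.INTER_CUBIC) for v,a,b in(("side",120,185),("top",140,110))]
cv2.imwrite("pics/s11.png",np.hstack(i))
print(get_obs()["wrist_force"])
```

```text
[-3.65454368  2.52231389  0.11936851] [0.40906307 0.57677378 0.19394211] [0.54301634 0.23058679 0.06203424]
t 18.1 dist 0.002 shift [-0.007  0.005 -0.001] turn [ 0.001 -0.    -0.001] deg 0.3
[-3.71550112  2.88559114  2.09797236]
```

View pics/s11.png

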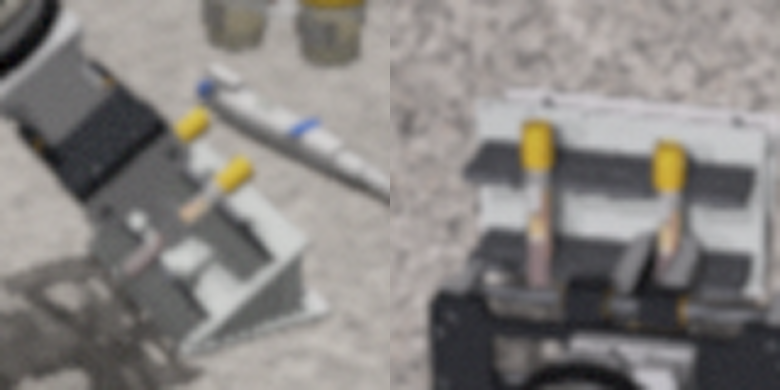

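Tube B lies in the -y notches at the expected depth, with a light contact force of about 4–5 N. I back off half the sideways shift and open gently.

{"method": "servo_tool", "body": {"targets": "0 0.002 0 0 0 0 0; 0.16 0.002 0 0 0 0 0; 0.18 0.002 0 0 0 0 0; 0.2 0.002 0 0 0 0 0; 0.24 0.002 0 0 0 0 0; 0.28 0.002 0 0 0 0 0; 0.3 0.002 0 0 0 0 0; 0.3 0.002 0 0 0 0 0; 0.3 0.002 0 0 0 0 0"}}

```text
time: 18.95
tool_pos: [0.5431, 0.2305, 0.0616]
ee_rot: [2.58, -0.0, 1.497]
wrist_force: [1.0, 0.6, -1.4]
width: 0.0283
```

Run:
```python
from plan import *
from bench import vision
print(get_obs()["wrist_force"])
i=[cv2.resize(vision.snapshot(v)["image"][a:a+80,b:b+80,::-1],(390,390),interpolation=cv2.INTER_CUBIC) for v,a,b in(("side",120,185),("top",140,110))]
cv2.imwrite("pics/s12.png",np.hstack(i))
```

```text
[ 0.95229029  0.64228267 -1.36311982]
```

View pics/s12.png

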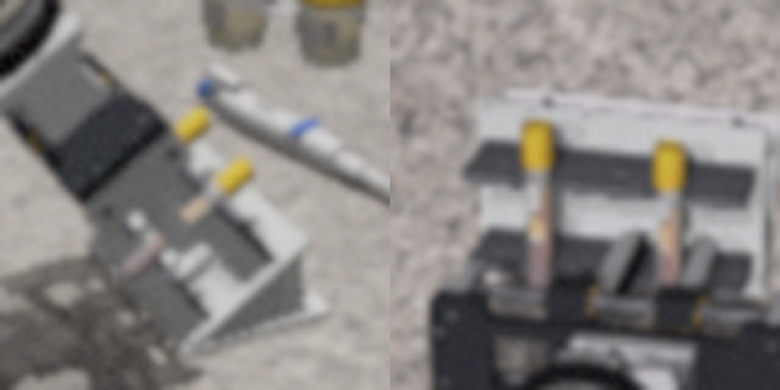

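The jaws are clear on both sides and the tube stayed put. I withdraw.

{"method": "servo_tool", "body": {"targets": "0.3 0 0 -0.04 0 0 0; 0.3 0 0 -0.1 0 0 0; 0.3 0 0 -0.2 0 0 0; 0.3 0 0 -0.32 0 0 0; 0.3 0 0 -0.45 0 0 0; 0.3 0 0 -0.6 0 0 0; 0.3 0 0 -0.75 0 0 0; 0.3 0 0 -0.8 0 0 0; 0.3 0 0 -0.8 0 0 0; 0.3 0 0 -0.8 0 0 0; 0.3 0 0 -0.8 0 0 0"}}

```text
time: 19.97
tool_pos: [0.4363, 0.2379, 0.2292]
ee_rot: [2.582, 0.001, 1.497]
wrist_force: [0.2, 0.1, -0.2]
width: 0.028
```

{"method": "servo_tool", "body": {"targets": "0.3 -0.15 0 0 0 0 0; 0.3 -0.3 0 0 0 0 0; 0.3 -0.45 0 0 0 0 0; 0.3 -0.6 0 0 0 0 0; 0.3 -0.75 0 0 0 0 0; 0.3 -0.75 0 0 0 0 0; 0.3 -0.75 0 0 0 0 0"}}

```text
time: 20.55
tool_pos: [0.4228, 0.0469, 0.2285]
ee_rot: [2.583, -0.0, 1.486]
wrist_force: [0.2, -0.3, 0.2]
width: 0.028
```

Run:
```python
from plan import *
from bench import vision
i=[]
for v,a,b in(("side",120,185),("top",140,110)):
  im=vision.snapshot(v)["image"]; cv2.imwrite(f"pics/{v}_end.png",im[:,:,::-1]); i.append(cv2.resize(im[a:a+80,b:b+80,::-1],(390,390),interpolation=cv2.INTER_CUBIC))
cv2.imwrite("pics/s13.png",np.hstack(i))
for y in(35,-35):
  for v,off in(("side",(185,120)),("top",(110,140))):
    print(y,v,"pred cap/foot crop",((proj(v,[cr(53,y,0),cr(-53,y,0)])-off+.5)*4.875).round(0).tolist())
```

```text
35 side pred cap/foot crop [[207.0, 116.0], [86.0, 223.0]]
35 top pred cap/foot crop [[150.0, 124.0], [155.0, 301.0]]
-35 side pred cap/foot crop [[257.0, 160.0], [131.0, 273.0]]
-35 top pred cap/foot crop [[283.0, 137.0], [282.0, 313.0]]
```

View pics/s13.png

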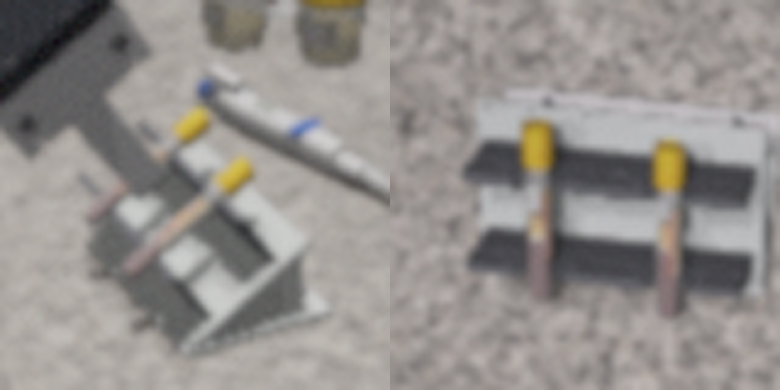

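View pics/top_end.png

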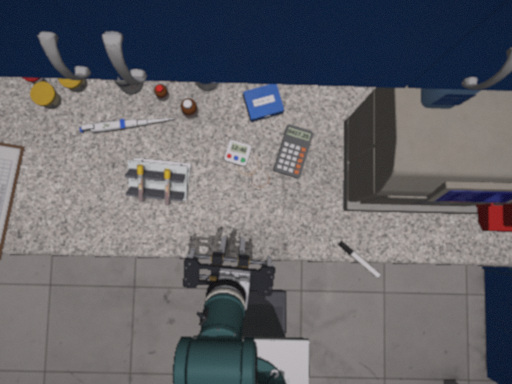

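Both tubes lie across both plates with their caps beyond the upper plate. The ends match the predicted seated positions to within 1–2 px, and B sits about 2–3 mm down the slope, well inside the limit. The bystanders are unmoved and the gripper is clear, so I hand in.

```bash
python3 -c "
from bench import robot,get_obs
print(get_obs()['time']); print(robot.close_job())"
```

```text
20.65
the job is handed in; nothing more can be done
None
```

Both tubes are in the rest and the job was handed in at about 20.7 s. Tube A (the left one) lies in the +y notches and tube B in the -y notches, each lowered in at the 32° slope, released with gentle contact and left untouched.

**Last checks:** The final pictures show each tube lying across both plates with its cap beyond the upper plate. Measured against the predicted seated positions, tube A was within about 1–2 mm. Tube B was about 2–3 mm down the slope, well inside the 13 mm allowed. The timer, calculator and marker look unmoved, judged by eye only.

**What disagreed:**
- The two cameras differed by about 0.08 rad on tube B's heading before the grasp. I used a value between them.
- In the side view, tube B's cap end was about 2 px off the prediction, which is more than in the top view. Part of this is its small offset down the slope, and the rest is about what the calibration allows.
- Tube B met a 4–5 N sideways and down-slope push in the notch before release. It disappeared when I eased off and opened the fingers.

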